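Hook a parts bin over the lip of a load rail and seat it in the notch

ROBOT

A 6-joint arm with a two-finger parallel gripper is mounted at the origin on a cart in front of the work surface, level with it; the furniture and walls round the work are solid. World frame = base frame: x ahead of the robot, y to its left, z up, the work surface at z = 0. Lengths are in m, angles in rad, forces in N, time in s.
With the tool pointing down it reaches from about 0.3 to 0.85 m from the base axis. Payload 4.2 kg.
Tool frame: the origin (TCP) lies at the very end of the fingers, on their centre line; the grasp point (between the pads) lies 19 mm behind it; z points along the fingers, y is the line along which they close (so a half turn about z gives the same grasp; the last joint's range is limited). The gripper opens to 91 mm and grips with 3 to 60 N. Pads are 32 mm wide; open, the fingers measure 118 mm over their backs; the gripper's body (76 mm by 178 mm) begins 60 mm behind the grasp point.
Start: joints at [-1.244, 0.32, 1.565, -0, 1.257, -0.02], TCP at [0.195, -0.541, 0.214] pointing down, gripper open.
Joint ranges: [-3.11, 3.11], [-0.84, 2.01], [0.21, 2.61], [-1.34, 4.49], [0.05, 2.63], [-2.56, 2.56]. Speed limits (rad/s): [2.57, 2.57, 3.14, 3.14, 3.14, 3.14].

INTERFACE

Orientations are given as a unit quaternion [w, x, y, z].
In Python, from bench import read_state, snapshot, camera_model, job_done gives the robot as it stands. The module is installed in compiled form; this text tells all that it offers.
- The arm moves only by the shell command python3 -m handwheel 'ROWS' [FORCE]. ROWS is a JSON object of lists of equal length, an entry for each row: "slide": the shift along the tool's x, y, z in cm, a list of three; "dr": the turn, a rotation vector about the tool's x, y, z in rad, a list of three; "grip": the closure in counts, from 0 (fully open) to 255 (shut). A call has 1 to 12 rows; each row shifts and turns the commanded pose from where the row before left it, along the tool's axes as they then stand; what a row does not reach is not made up. A row lasts 1/10 s, in which the tool goes at most 50 mm and 8.59 degrees, less where a joint would pass 70% of its speed; a pose out of reach is approached as far as the arm can. A call is refused whole if a number of a shift passes 5 or a number of a turn 0.15, either way. A call with a gripper value outside its range is refused whole. The fingers move at their own pace and stop on an object; FORCE is the grip in N (left out, the last holds). Time passes only in rows, so rows that do not move let the fingers close. It gives the time, the measured TCP pose, the force, the opening and the grip force at its end, in the units of the state.
- read_state(): the state, without advancing time (a new reading comes with each control period).
- snapshot(name): name is "scene" or "top" or "wrist"; returns (picture, depth): 384x512x3 uint8, blue, green, red; 384x512 float32, m along the optical axis (not along the pixel's ray), 0 where there is no reading.
- camera_model(name): a dict with "fx", "fy", "cx", "cy" (pixels), "view" (4x4, takes a point from world to camera coordinates); the wrist camera has in their place "mount" (4x4, takes a point from camera to tool coordinates, whose origin is the TCP and whose axes are the flange's). Camera axes: x right, y up, looking along -z (the intrinsics and any distortion apply to the point x, -y, -z); pixel columns grow to the right and rows downward; lengths in m; the calibration is good to about 2 mm. A picture is of the moment at which its call begins: read the wrist's pose just before it. camera_model takes no time and is no camera call.
- job_done(): hands the job in; it is judged then, once.
The state is a dict: "t": time; "joints": joint angles; "joint_vel": joint speeds; "effort": joint torques, N m; "tcp_pos": TCP position; "ee_rot": TCP orientation; "wrist_force": force on the tool from outside, world axes, zero at the start; "ft_torque": the same for the moment, N m; "width": finger opening in m; "finger_force": force on a finger pad.
Only numpy, scipy, OpenCV 4.12 (cv2) and the standard library are available. Lean on these libraries where they do the work, as an engineer would, in place of code of your own. Each camera call takes 0.05 s, during which the arm holds its last target. There are 200 camera calls.

TASK

Hang the small hook-on parts bin on the load rail: lift its hook over the raised front lip, lower it into the channel behind, feel along the channel floor for the notch, whose place is not known beforehand, and let the hook sink fully home in it, so that the bin hangs upright in front of the rail when you let go. Be gentle: never press the bin on the rail with more than 30 N, and leave the gear casting, the tape roll and the tape measure where they are.

Things in the scene. Friction and masses are not known exactly. Their poses are not given: they have to be found in the camera images.
- bin: Small grey steel hook-on parts bin, loose, standing upright on a plywood riser (top 65 mm above the bench), 165 mm tall, 0.28 to 0.45 kg. Origin: centre of the pan's underside; x points from the open front to the hook side, y along the width, z up. Pan 64 (x) x 70 (y) x 45 mm. Hung up, its x axis lies along the rail's x axis, the pan in front of the lip.
- bin_grip (a point): Centre of the black grip block on top of the bin, 26 mm to +x and 142 mm above bin's origin, same axes. The block is 22 (x) x 30 (y) x 46 (z) mm, free on all sides from its top to 22 mm below this point, where the steel bridge of the hook begins.
- hook_tip (a point): Middle of the lower end of the bin's hook tongue, 22 mm to +x and 72 mm below bin_grip, same axes. The tongue is a flat steel bar 6 (x) x 14 (y) mm reaching 42 mm down from the bridge. 11 mm in front of it (-x, face to face) is the bin's back plate; the rail's lip goes between them.
- rail: Load rail fixed to the bench: foot plate 80 x 280 x 10 mm, two grey end brackets, between them an aluminium channel along y, open from y = -68 to +68 mm. Origin on the bench below the channel's middle; x points from the front lip to the back, z up. Brackets and back wall rise 6 mm above the lip. A hung bin leans up to 0.1 rad, its back plate resting on the rail's front.
- rail_lip (a point): Middle of the channel at the height of the front lip's top edge, 170 mm above rail, same axes. Channel 12 mm wide in x, lip and back wall 4 mm thick. Its steel floor is 20 mm below this point, with one notch 20 mm long in y and 15 mm deep. The floor strip is locked anew at each set-up: the notch's centre lies anywhere from y = -30 to +30 mm and is not given. All is rigid.
- gear: Grey die-cast gear housing, 76 x 111 x 46 mm, loose on the bench; origin at the centre of its underside. A bystander.
- tape: Black roll of tape lying flat, 65 mm across, 19 mm high, loose on the riser beside the bin; origin at the centre of its underside. A bystander.
- measure: Tape measure, 43 x 86 x 66 mm, loose on the bench; origin at the centre of its underside. A bystander.

How it is judged:
On the way, in this order (a step that is already met when the one before it is completed fails the run):
1. the held bin's hook is over the lip: its tongue is in the channel, tip below the lip's top edge but not yet in the notch (x of hook_tip in the frame of rail_lip between -0.007 and 0.007 m and y of hook_tip in the frame of rail_lip between -0.06 and 0.06 m and z of hook_tip in the frame of rail_lip between -0.026 and -0.006 m and contact force between the fingers and bin above 0.5 N), for 0.1 s.
2. the hook has sunk into the notch (x of hook_tip in the frame of rail_lip between -0.007 and 0.007 m and y of hook_tip in the frame of rail_lip between -0.06 and 0.06 m and z of hook_tip in the frame of rail_lip below -0.0315 m), for 0.2 s.
At the end, for the whole second after the job is handed in: The bin hangs on the rail, released and at rest: hook tip in the channel behind the lip and at least 31.5 mm below the lip's top edge (only possible in the notch), bin within 0.2 rad of upright and its x axis within 0.3 rad of the rail's (all of step 2 and angle between bin_grip's own z axis and vertical below 0.2 rad and angle between the x axis of bin_grip and the x axis of rail_lip, either way round below 0.3 rad and linear speed of bin below 0.02 m/s and contact force between the fingers and bin below 0.1 N); the robot touches nothing.
It fails at once if the bin is pressed on the rail with more than 30 N (contact force between bin and rail above 30 N).
It fails at once if a bystander (gear casting, tape roll, tape measure) is shifted by more than 20 mm (distance of any of gear, tape, measure from where it was at the start of the episode above 0.02 m).
It also fails if it takes over 64 s, if anything falls off the work surface, if the arm or the gripper's body presses on something with over 40 N, if the wrist force passes 120 N, or if a joint passes its speed limit or range.

## Working session

There is one attempt and no reset: what is moved stays moved. The work goes in short steps, Python scripts to look and compute and a shell command to move; the robot and the scene stay as the last step left them, time stands still between calls to the robot, and variables do not carry over. Pictures are saved under pics/ and viewed, at most 10 in all, crops included, and the job is handed in when it is done.

```bash
mkdir -p pics; python3 - <<'E'
from bench import *
import cv2,numpy as np
for n in("scene","top"):
    p,d=snapshot(n); cv2.imwrite(f"pics/{n}0.png",p); np.savez(f"{n}0.npz",p=p,d=d)
    m=camera_model(n); print(n,{k:np.round(v,4).tolist() if not isinstance(v,str) else v for k,v in m.items()}, (d>0).mean())
s=read_state();print(s)
m=camera_model("wrist");print(m)
E
```

```text
scene {'fx': 477.8036, 'fy': 477.8036, 'cx': 262.6705, 'cy': 197.1918, 'view': [[0.6138, -0.7893, 0.0174, -0.344], [0.5057, 0.41, 0.7591, -0.3747], [-0.6062, -0.4571, 0.6508, -1.4224], [0.0, 0.0, 0.0, 1.0]]} 0.9392598470052084
top {'fx': 418.7798, 'fy': 418.7798, 'cx': 260.6123, 'cy': 184.9007, 'view': [[-0.0165, -0.9997, 0.0196, 0.0073], [0.998, -0.0153, 0.0621, -0.558], [-0.0617, 0.0206, 0.9979, -1.3071], [0.0, 0.0, 0.0, 1.0]]} 0.9961700439453125
{'t': 0.1, 'joints': array([-1.24400535e+00,  3.20215618e-01,  1.56552721e+00,  1.19209316e-05,
        1.25740868e+00, -1.99960361e-02]), 'joint_vel': array([-0.00107928, -0.00023171, -0.0024883 , -0.0009429 , -0.00139755,
       -0.001909  ]), 'effort': array([-1.78939565e-03, -4.13334310e+01, -2.32506162e+01,  7.27951527e-02,
        4.21688729e-02, -4.80732672e-05]), 'tcp_pos': array([ 0.1952938 , -0.54034752,  0.21322303]), 'ee_rot': array([-7.71139084e-04,  9.85004990e-01,  1.72524089e-01, -1.13491345e-04]), 'wrist_force': array([-0.08787968,  0.15553764, -0.65002468]), 'ft_torque': array([-0.0312347 ,  0.02853087, -0.00828693]), 'finger_force': 0.0, 'width': 0.09109408205121548}
{'fx': 345.2477300127465, 'fy': 345.2477300127465, 'cx': 252.6817268768428, 'cy': 191.23125940581815, 'mount': array([[-4.66848664e-04,  9.70875886e-01,  2.39582545e-01,
         6.63160003e-02],
       [ 9.99999864e-01,  3.97181934e-04,  3.39065761e-04,
        -3.45036872e-04],
       [ 2.34032912e-04,  2.39582671e-01, -9.70875939e-01,
        -1.70970731e-01],
       [ 0.00000000e+00,  0.00000000e+00,  0.00000000e+00,
         1.00000000e+00]])}
```

View pics/scene0.png

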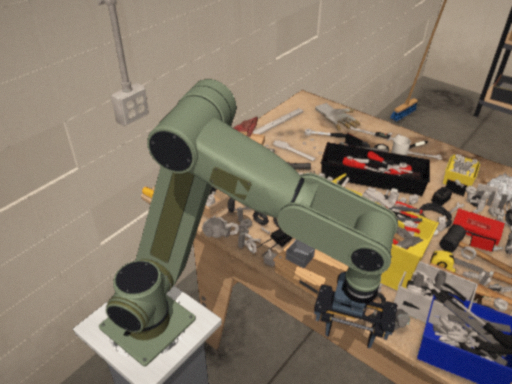

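View pics/top0.png

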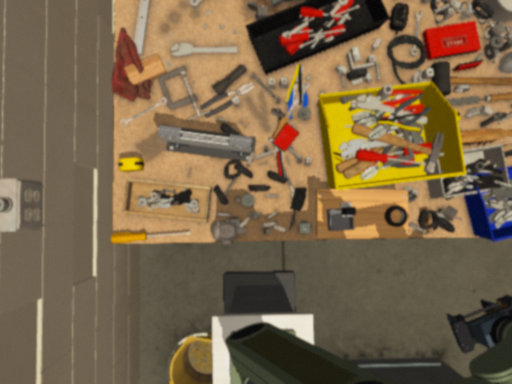

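The top view shows the rail near (205,138), the bin on the riser near (341,217), tape roll (396,215), tape measure (130,160) and gear (227,228). In the scene view the arm hides the bin. Next I enlarge these regions and get depth-based points.

```bash
cat > h.py <<'E'
import numpy as np,cv2
from bench import *
def cloud(name,d,m=None):
    m=m or camera_model(name); v,u=np.mgrid[:384,:512]
    P=np.stack([(u-m['cx'])/m['fx']*d,-(v-m['cy'])/m['fy']*d,-d,np.ones_like(d)],-1)
    return (P@np.linalg.inv(m['view']).T)[...,:3]
def tcp(s):
    from scipy.spatial.transform import Rotation as R
    T=np.eye(4);q=s['ee_rot'];T[:3,:3]=R.from_quat([q[1],q[2],q[3],q[0]]).as_matrix();T[:3,3]=s['tcp_pos'];return T
def wrist(pn):
    s=read_state();p,d=snapshot('wrist');m=camera_model('wrist')
    m['view']=np.linalg.inv(tcp(s)@m['mount']);cv2.imwrite(pn,p);return s,p,d,cloud('wrist',d,m),m
E
python3 - <<'E'
from h import *
z=np.load('top0.npz');p,d=z['p'],z['d'];C=cloud('top',d)
a=cv2.resize(p[105:170,145:265],None,fx=6,fy=6,interpolation=cv2.INTER_CUBIC)[:,:720]
b=cv2.resize(p[180:245,300:420],None,fx=6,fy=6,interpolation=cv2.INTER_CUBIC)
o=np.vstack([a,b]);cv2.imwrite('pics/crop1.png',cv2.resize(o,(540,585)))
np.set_printoptions(precision=3,suppress=True,linewidth=200)
def cl(r0,r1,c0,c1,zl,zh):
    q=C[r0:r1,c0:c1].reshape(-1,3);q=q[(q[:,2]>zl)&(q[:,2]<zh)]
    if len(q)<5:return print('few',len(q))
    rr=cv2.minAreaRect((q[:,:2]*1000).astype(np.float32));print(len(q),np.median(q,0),q.min(0),q.max(0),rr)
print('rail');cl(105,170,145,265,.14,.22);cl(105,170,145,265,.172,.22)
print('bin');cl(190,245,315,365,.1,.3);cl(190,245,315,365,.19,.3);cl(190,245,315,365,.215,.3)
print((C[200:236:2,322:362:3,2]*1000).astype(int))
print('tape');cl(195,235,375,415,.078,.1)
E
```

```text
rail
976 [0.687 0.162 0.172] [0.656 0.026 0.14 ] [0.721 0.287 0.182] ((687.6837158203125, 156.274658203125), (263.08819580078125, 34.01213836669922), 81.5663070678711)
498 [0.69  0.137 0.175] [0.658 0.026 0.172] [0.721 0.286 0.182] ((689.386474609375, 156.35157775878906), (262.43658447265625, 30.657161712646484), 81.56886291503906)
bin
272 [ 0.474 -0.228  0.185] [ 0.417 -0.27   0.1  ] [ 0.497 -0.198  0.236] ((457.57342529296875, -234.23092651367188), (79.82763671875, 71.90206146240234), 1.5486433506011963)
112 [ 0.474 -0.229  0.229] [ 0.464 -0.248  0.191] [ 0.494 -0.218  0.236] ((478.8306579589844, -232.71734619140625), (30.057838439941406, 30.033586502075195), 89.50786590576172)
97 [ 0.474 -0.232  0.229] [ 0.464 -0.248  0.215] [ 0.485 -0.218  0.236] ((474.5229187011719, -232.68841552734375), (30.075576782226562, 21.259986877441406), 89.1479263305664)
[[  64   68   68   63   64   66   65   67   60   69   66   63   61   64]
 [  72   61   64   58   64   66  181  189  182  189   63   61   65   64]
 [  64   60   68   69   66   63  180  185  189  182   64   63   68   64]
 [  66   62   67 
[... 552 characters left out ...]
 64   61   64]
 [  65   69   81   66   67   69   70   68   67   71  107   66   68   62]
 [  64   63   80   70   67   70   70   65   67   68  103   65   65   64]
 [  65   67   84   70   71   71   66   70   65   67  100   62   63   63]
 [  63   68   76   66   72   95   98   97   98  101  106   65   65   58]
 [  60   67   66   96   98   65   68   67   63   60   61   64   64   62]
 [  61   64   66   68   67   64   59   63   68   66   65   68   68   66]
 [  67   63   72   67   65   62   66   64   62   62   62   61   68   66]]
tape
264 [ 0.456 -0.407  0.084] [ 0.424 -0.44   0.078] [ 0.487 -0.375  0.092] ((455.482421875, -407.508544921875), (65.42314147949219, 63.12994384765625), 89.00347137451172)
```

View pics/crop1.png

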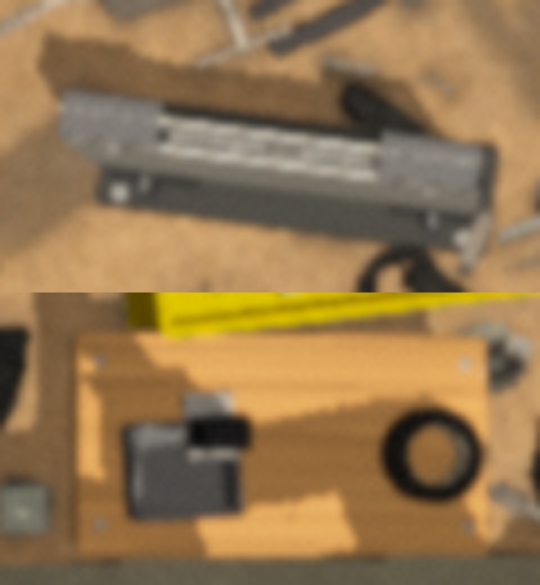

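The crop shows the rail with two brackets, its channel between them and the foot plate visible on the robot's side. It also shows the bin with its black grip block and the hook on the far side (+x), so its yaw is about 0. Block top centre is about (0.4745, -0.2327, 0.229), against 0.230 expected. The rail's yaw is about -8.4° with its centre near (0.689, 0.156). Now I move above the bin for a wrist look.

```bash
python3 -m handwheel '{"slide":[[0,0,-4.5],[0,0,-4.5],[0,0,-4.5]],"dr":[[0,0,0.1157],[0,0,0.1157],[0,0,0.1157]],"grip":[0,0,0]}' 30
python3 -m handwheel '{"slide":[[2.1,-2.55,-0.1],[2.1,-2.55,-0.1],[2.1,-2.55,-0.1],[2.1,-2.55,-0.1],[2.1,-2.55,-0.1],[2.1,-2.55,-0.1],[2.1,-2.55,-0.1],[2.1,-2.55,-0.1],[2.1,-2.55,-0.1],[2.1,-2.55,-0.1],[2.1,-2.55,-0.1],[0,0,0]],"dr":[[0,0,0],[0,0,0],[0,0,0],[0,0,0],[0,0,0],[0,0,0],[0,0,0],[0,0,0],[0,0,0],[0,0,0],[0,0,0],[0,0,0]],"grip":[0,0,0,0,0,0,0,0,0,0,0,0]}'
python3 - <<'E'
from h import *
s,p,d,C,m=wrist('pics/w1.png');np.savez('w1.npz',p=p,d=d,C=C)
np.set_printoptions(precision=4,suppress=True)
print(s['t'],tcp(s))
def cl(zl,zh,xl=(.3,.7)):
    q=C.reshape(-1,3);q=q[(q[:,2]>zl)&(q[:,2]<zh)&(abs(q[:,1]+.233)<.08)&(q[:,0]>.36)&(q[:,0]<.56)&(d.ravel()>.1)]
    print(len(q),np.median(q,0),cv2.minAreaRect((q[:,:2]*1000).astype(np.float32)))
cl(.22,.24);cl(.175,.2);cl(.1,.24)
E
```

```text
t: 0.4
tcp_pos: [0.1953, -0.5403, 0.35]
ee_rot: [-0.001, 1.0, -0.003, -0.0]
wrist_force: [0.8, -0.7, 0.0]
width: 0.0913
finger_force: 0.0
t: 1.6
tcp_pos: [0.4283, -0.2577, 0.3596]
ee_rot: [-0.001, 1.0, 0.002, 0.0]
wrist_force: [0.1, 0.5, -0.4]
width: 0.0913
finger_force: 0.0
1.6 [[ 1.      0.0043  0.0003  0.4283]
 [ 0.0043 -1.      0.0016 -0.2577]
 [ 0.0003 -0.0016 -1.      0.3596]
 [ 0.      0.      0.      1.    ]]
861 [ 0.471  -0.2342  0.2298] ((470.502685546875, -233.65264892578125), (21.965974807739258, 30.152862548828125), 2.563584804534912)
2079 [ 0.5362 -0.2388  0.1942] ((505.4589538574219, -251.18301391601562), (114.43043518066406, 97.50154876708984), 83.30120849609375)
3623 [ 0.4945 -0.2351  0.1946] ((486.4765319824219, -255.92355346679688), (113.19534301757812, 146.26531982421875), 89.57305145263672)
```

View pics/w1.png

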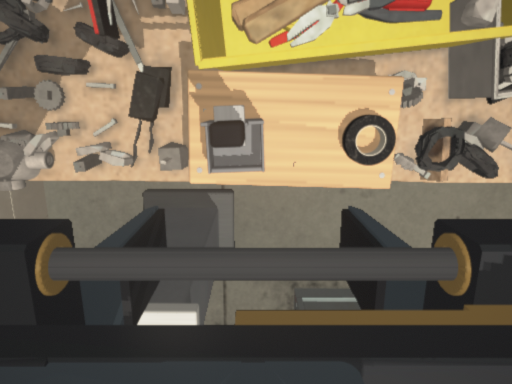

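The wrist view shows the bin at about (235,140), its black block at (227,133), and the tape at (370,140). The block's measured size, 22 x 30, matches the text. Next, move directly above it and measure again from there.

```bash
python3 -m handwheel '{"slide":[[1.1,-0.62,1.4],[1.1,-0.62,1.4],[1.1,-0.62,1.4],[1.1,-0.62,1.4],[0,0,0],[0,0,0]],"dr":[[0,0,0],[0,0,0],[0,0,0],[0,0,0],[0,0,0],[0,0,0]],"grip":[0,0,0,0,0,0]}'
python3 - <<'E'
from h import *
s,p,d,C,m=wrist('pics/w2.png');np.savez('w2.npz',p=p,d=d,C=C)
np.set_printoptions(precision=4,suppress=True)
print(s['t'],tcp(s)[:3,3])
def cl(zl,zh,a,b,c,e):
    q=C.reshape(-1,3);q=q[(q[:,2]>zl)&(q[:,2]<zh)&(q[:,1]>c)&(q[:,1]<e)&(q[:,0]>a)&(q[:,0]<b)&(d.ravel()>.1)]
    if len(q)>10: print(len(q),q.min(0),q.max(0),np.median(q,0),cv2.minAreaRect((q[:,:2]*1000).astype(np.float32)))
cl(.222,.238,.44,.51,-.27,-.2);cl(.17,.2,.44,.52,-.27,-.2);cl(.095,.13,.40,.5,-.3,-.17)
E
```

```text
t: 2.25
tcp_pos: [0.4702, -0.236, 0.3038]
ee_rot: [0.0, 1.0, -0.0, -0.001]
wrist_force: [-0.6, -0.3, 0.3]
width: 0.0909
finger_force: 0.0
2.25 [ 0.4702 -0.236   0.3038]
1160 [ 0.4596 -0.2489  0.2221] [ 0.482  -0.2189  0.2322] [ 0.4722 -0.2339  0.2298] ((470.56396484375, -233.7541046142578), (22.2896785736084, 30.013151168823242), 1.9840738773345947)
801 [ 0.4745 -0.2513  0.1712] [ 0.496  -0.2155  0.1999] [ 0.487  -0.2328  0.1852] ((485.3713684082031, -233.12911987304688), (20.605693817138672, 35.85163879394531), 1.8720723390579224)
797 [ 0.412  -0.2707  0.095 ] [ 0.48   -0.1988  0.13  ] [ 0.4328 -0.2362  0.1052] ((445.8152770996094, -234.68612670898438), (65.81973266601562, 69.959228515625), 2.413717269897461)
```

View pics/w2.png

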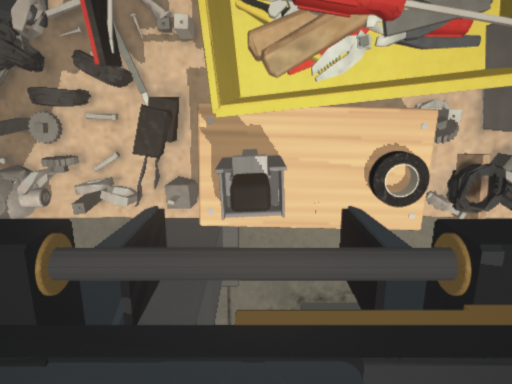

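The block centre is about (0.4706, -0.2338, 0.230), with its pixel at (250,190) and the pan around it. The pan centre gives a grip x of 0.4718, and yaw is about +2.1°. The values agree, so I descend to grasp.

```bash
python3 -m handwheel '{"slide":[[0.1,-0.22,0],[0,0,2],[0,0,2],[0,0,2],[0,0,2],[0,0,2],[0,0,1.4],[0,0,0],[0,0,0]],"dr":[[0,0,-0.037],[0,0,0],[0,0,0],[0,0,0],[0,0,0],[0,0,0],[0,0,0],[0,0,0],[0,0,0]],"grip":[0,0,0,0,0,0,0,0,0]}'
```

```text
t: 3.2
tcp_pos: [0.4718, -0.234, 0.191]
ee_rot: [0.0, 1.0, 0.018, 0.001]
wrist_force: [-0.5, -0.0, 0.5]
width: 0.0911
finger_force: 0.0
```

```bash
python3 -m handwheel '{"slide":[[0,0,0],[0,0,0],[0,0,0],[0,0,0],[0,0,0],[0,0,0],[0,0,0],[0,0,0],[0,0,0],[0,0,0]],"dr":[[0,0,0],[0,0,0],[0,0,0],[0,0,0],[0,0,0],[0,0,0],[0,0,0],[0,0,0],[0,0,0],[0,0,0]],"grip":[255,255,255,255,255,255,255,255,255,255]}' 40
python3 -m handwheel '{"slide":[[0,0,-1],[0,0,-3],[0,0,-4],[0,0,-4],[0,0,-4],[0,0,-4],[0,0,-2],[0,0,0],[0,0,0]],"dr":[[0,0,0],[0,0,0],[0,0,0],[0,0,0],[0,0,0],[0,0,0],[0,0,0],[0,0,0],[0,0,0]],"grip":[255,255,255,255,255,255,255,255,255]}'
```

```text
t: 4.2
tcp_pos: [0.4715, -0.2334, 0.1899]
ee_rot: [0.0, 1.0, 0.018, -0.0]
wrist_force: [-1.2, 0.4, -1.0]
width: 0.0299
finger_force: 40.0
t: 5.1
tcp_pos: [0.4712, -0.2331, 0.4091]
ee_rot: [-0.0, 1.0, 0.018, -0.001]
wrist_force: [0.2, -0.0, -3.1]
width: 0.0297
finger_force: 40.0
```

The bin is held: opening 29.8 mm, load about 3 N. Now turn to the rail's yaw and go to a standoff in front of it.

```bash
python3 -m handwheel '{"slide":[[0,0,0],[0,0,0],[0.31,-3.2,0],[0.31,-3.2,0],[0.31,-3.2,0],[0.31,-3.2,0],[0.31,-3.2,0],[0.31,-3.2,0]],"dr":[[0,0,0.09],[0,0,0.093],[0,0,0],[0,0,0],[0,0,0],[0,0,0],[0,0,0],[0,0,0]],"grip":[255,255,255,255,255,255,255,255]}'
python3 -m handwheel '{"slide":[[0.31,-3.2,0],[0.31,-3.2,0],[0.31,-3.2,0],[0.31,-3.2,0],[0.31,-3.2,0],[0.31,-3.2,0],[0.31,-3.2,0],[0,0,0],[0,0,0],[0,0,0]],"dr":[[0,0,0],[0,0,0],[0,0,0],[0,0,0],[0,0,0],[0,0,0],[0,0,0],[0,0,0],[0,0,0],[0,0,0]],"grip":[255,255,255,255,255,255,255,255,255,255]}'
python3 - <<'E'
from h import *
s,p,d,C,m=wrist('pics/w3.png');np.savez('w3.npz',p=p,d=d,C=C,V=m['view'])
np.set_printoptions(precision=4,suppress=True)
print(s['t'],tcp(s))
q=C.reshape(-1,3);q=q[(q[:,2]>.14)&(q[:,2]<.19)&(d.ravel()>.25)&(q[:,0]>.62)&(q[:,1]>-.02)]
r=cv2.minAreaRect((q[:,:2]*1000).astype(np.float32));print(len(q),q.min(0),q.max(0),r)
E
```

```text
t: 5.9
tcp_pos: [0.5172, -0.0447, 0.4074]
ee_rot: [-0.0, 0.997, -0.073, -0.002]
wrist_force: [0.3, 0.3, -2.3]
width: 0.0299
finger_force: 40.0
t: 6.9
tcp_pos: [0.5716, 0.1716, 0.4087]
ee_rot: [0.001, 0.997, -0.073, -0.001]
wrist_force: [-0.7, 0.6, -2.6]
width: 0.0298
finger_force: 40.0
6.9 [[ 0.9892 -0.1464 -0.0025  0.5716]
 [-0.1464 -0.9892 -0.0013  0.1716]
 [-0.0023  0.0016 -1.      0.4087]
 [ 0.      0.      0.      1.    ]]
6197 [0.6528 0.0254 0.1428] [0.7197 0.2888 0.1794] ((684.6862182617188, 157.15142822265625), (264.0150146484375, 33.50327682495117), 81.51712036132812)
```

View pics/w3.png

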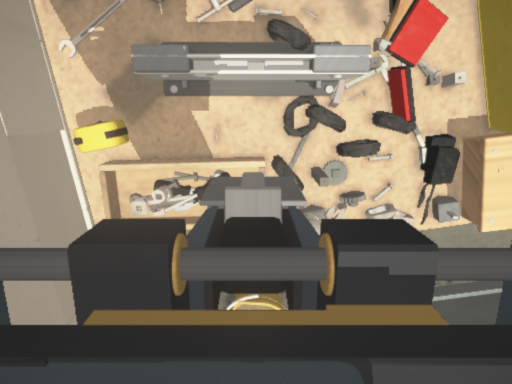

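The wrist view shows the rail at (250,62), with the channel between brackets at u≈190..315, and the held bin's back plate and bridge at (252,190). Now I zoom in on the channel and take a depth profile across it in the rail frame.

```bash
python3 - <<'E'
from h import *
z=np.load('w3.npz');p,d,C=z['p'],z['d'],z['C']
cv2.imwrite('pics/c3.png',cv2.resize(p[35:100,125:380],None,fx=3.1,fy=6,interpolation=cv2.INTER_CUBIC))
np.set_printoptions(precision=1,suppress=True,linewidth=220)
a=np.deg2rad(81.52-90);R=np.array([[np.cos(a),-np.sin(a)],[np.sin(a),np.cos(a)]])
L=C.copy();L[...,:2]=(C[...,:2]-[.6847,.1572])@R   # rail coords rel centre
L*=1000
for u in(150,200,230,250,270,300,355):
    print(u);print(np.c_[np.arange(40,84,2),L[40:84:2,u]].T)
# column-wise floor height along channel
for v in range(58,70): print(v,L[v,185:320:5,2].astype(int))
print(L[62,185:320:5,1].astype(int))
E
```

```text
150
[[ 40.   42.   44.   46.   48.   50.   52.   54.   56.   58.   60.   62.   64.   66.   68.   70.   72.   74.   76.   78.   80.   82. ]
 [ 51.3  48.   45.2  15.3  13.   11.2   8.9   6.9   4.8   2.8   0.7  -1.2  -3.4  -5.4  -7.5  -9.5 -11.4 -12.6 -12.6  -5.4  -8.3 -11.5]
 [157.4 157.  157.4 109.4 109.  109.8 109.4 109.7 109.7 109.9 110.  110.5 110.4 110.7 110.9 111.4 112.1 115.4 123.5 160.7 161.6 161.3]
 [ -1.    1.3   0.7 175.3 177.1 174.9 176.8 176.3 176.6 176.5 176.7 175.6 176.3 175.9 175.7 174.5 172.3 161.2 133.2   1.7  -0.5   1.2]]
200
[[ 40.   42.   44.   46.   48.   50.   52.   54.   56.   58.   60.   62.   64.   66.   68.   70.   72.   74.   76.   78.   80.   82. ]
 [ 50.8  46.9  43.6  40.8  37.6  35.3  32.6   7.2   4.8   3.4   3.4   1.8  -0.6  -2.8  -4.9  -8.9 -11.2 -12.6 -12.7 -12.7 -11.8 -12. ]
 [ 78.9  78.2  77.9  78.   77.8  78.5  78.8  55.1  54.9  55.7  58.3  59.1  58.9  59.1  59.3  56.6  56.5  57.9  61.8  66.5  74.   80. ]
 [  2.    8.2  11.1  10.8  12.8   9.    7.5 175.  177.5 171.9 154.3 149.  151.3 150.8 149.6 168.9 170.5 161.3 134.4 102.8  51.3  10.5]]
230
[[ 40.
[... 3568 characters left out ...]
 150 149 149 150 160 175]
65 [175 169 150 150 151 150 150 150 152 150 149 151 151 135 136 134 150 151 149 150 149 149 150 151 149 161 174]
66 [176 168 150 150 151 149 151 149 148 149 149 150 150 134 135 135 150 149 150 149 150 148 151 150 150 162 175]
67 [177 170 150 150 150 149 150 150 149 149 148 151 149 135 135 136 150 149 150 148 150 150 149 151 150 161 175]
68 [175 169 150 149 150 149 151 150 150 148 150 149 149 134 134 137 151 149 150 150 148 151 150 150 153 161 175]
69 [173 171 150 150 151 149 151 149 150 150 151 149 150 134 134 134 149 150 150 149 149 151 150 150 150 161 176]
[ 71  67  65  59  53  47  41  35  29  23  17  12   6   0  -5 -11 -17 -23 -28 -34 -40 -46 -52 -58 -64 -68 -71]
```

View pics/c3.png

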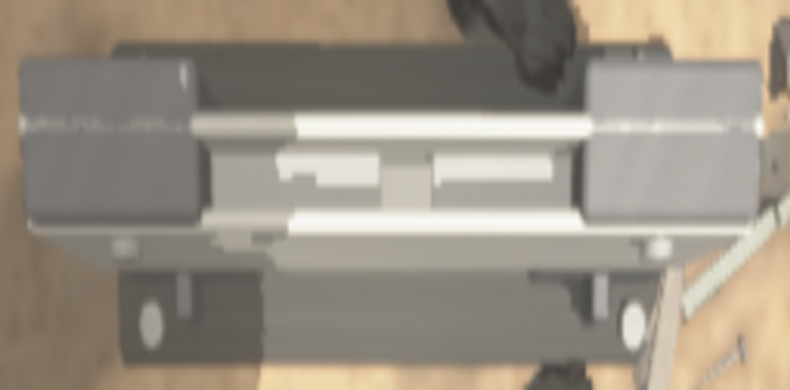

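The channel is clear, and depth already shows the notch: floor 150 mm, dropping to 135 mm at u≈248..262. The channel centre lies at local x≈-2.65 mm. Now I locate the notch finely, and locate the held hook in the tool frame.

```bash
python3 - <<'E'
from h import *
z=np.load('w3.npz');p,d,C,V=z['p'],z['d'],z['C'],z['V']
np.set_printoptions(precision=1,suppress=True,linewidth=200)
a=np.deg2rad(81.52-90);R=np.array([[np.cos(a),-np.sin(a)],[np.sin(a),np.cos(a)]])
L=C.copy();L[...,:2]=(C[...,:2]-[.6847,.1572])@R;L*=1000
zz=np.median(L[62:69,185:320,2],0);yy=np.median(L[62:69,185:320,1],0)
i=np.where(zz<143)[0];print('notch cols',i+185,yy[i.min()-1:i.max()+2])
j=np.where(zz<155)[0];print('floor y',yy[j.min()],yy[j.max()])
# front lip face fit: points z 100..165 left/right for yaw
F=L[(L[...,2]>100)&(L[...,2]<163)&(L[...,0]<-10)&(L[...,0]>-16)];print('front',len(F),np.polyfit(F[:,1],F[:,0],1)*[1000,1])
# held bin in tool frame
m=camera_model('wrist');T=C@np.linalg.inv(np.eye(3)).T
s=read_state();M=tcp(s);T=(C-M[:3,3])@M[:3,:3]*1000
sel=(d>.05)&(T[...,2]>5)&(T[...,2]<90)&(abs(T[...,1])<45)&(T[...,0]>-60)&(T[...,0]<60)
for v in range(168,226,4): print(v,[ (u,*T[v,u].astype(int)) for u in(215,240,252,264,290)])
E
```

```text
notch cols [247 248 249 250 251 252 253 254 255 256 257 258 259 260 261 262 263] [  5.1   4.1   2.9   1.7   0.5  -0.7  -2.   -3.2  -4.4  -5.6  -6.8  -8.   -9.3 -10.5 -11.7 -12.9 -14.1 -15.3 -16. ]
floor y 67.39191476872854 -68.34105095416983
front 969 [ -0.1 -12.8]
168 [(215, np.int64(-35), np.int64(-63), np.int64(401)), (240, np.int64(-35), np.int64(-21), np.int64(402)), (252, np.int64(-35), np.int64(-1), np.int64(400)), (264, np.int64(-27), np.int64(17), np.int64(360)), (290, np.int64(-31), np.int64(60), np.int64(381))]
172 [(215, np.int64(-33), np.int64(-58), np.int64(354)), (240, np.int64(-42), np.int64(-21), np.int64(402)), (252, np.int64(23), np.int64(0), np.int64(53)), (264, np.int64(-34), np.int64(17), np.int64(360)), (290, np.int64(-30), np.int64(55), np.int64(338))]
176 [(215, np.int64(-37), np.int64(-57), np.int64(346)), (240, np.int64(-48), np.int64(-21), np.int64(399)), (252, np.int64(23), np.int64(0), np.int64(40)), (264, np.int64(-40), np.int64(17), np.int64(359)), (290, np.int64(-35), np.int64(55), np.int64(337))]
180 [(215, np.int64(6), np.int64(-31), np.int64(107)),
[... 2201 characters left out ...]
nt64(-12)), (240, np.int64(9), np.int64(-6), np.int64(5)), (252, np.int64(9), np.int64(0), np.int64(5)), (264, np.int64(9), np.int64(5), np.int64(4)), (290, np.int64(15), np.int64(17), np.int64(-12))]
220 [(215, np.int64(15), np.int64(-17), np.int64(-19)), (240, np.int64(10), np.int64(-6), np.int64(-4)), (252, np.int64(10), np.int64(0), np.int64(-4)), (264, np.int64(9), np.int64(5), np.int64(-3)), (290, np.int64(14), np.int64(17), np.int64(-18))]
224 [(215, np.int64(15), np.int64(-16), np.int64(-24)), (240, np.int64(9), np.int64(-6), np.int64(-8)), (252, np.int64(9), np.int64(0), np.int64(-8)), (264, np.int64(10), np.int64(5), np.int64(-10)), (290, np.int64(14), np.int64(16), np.int64(-23))]
```

The notch spans local y +4.6..-15.6, which is 20 mm as expected, with its centre at -5.5. The tongue's back face is at tool x≈23.5, so the tip is at about (20.5, 0, 55) in the tool. Next I work out the shift to get above the channel.

```bash
cat >> h.py <<'E'
A=np.deg2rad(-8.48);RR=np.array([[np.cos(A),-np.sin(A)],[np.sin(A),np.cos(A)]])
def tip():
    s=read_state();M=tcp(s);w=M[:3,:3]@[.0205,0,.055]+M[:3,3]
    l=(w[:2]-[.6847,.1572])@RR*1000-[-2.65,-0.5]; r=np.array([*l,w[2]*1000-170])
    f=s['wrist_force'];t=np.array([-2.65-.0+2.65,0,0])
    g=np.array([RR@((np.array([0,-5.0])-r[:2])/1000)]).ravel();q=M[:3,:3].T@[g[0],g[1],0]
    print('t',round(s['t'],2),'tip rel lip mm',r.round(1),'tool cm to notch',(q*100).round(2),'F',f.round(1),'w',round(s['width'],4))
E
python3 -c "
from h import *
tip();z=np.load('w3.npz');C=z['C'];M=tcp(read_state());T=(C-M[:3,3])@M[:3,:3]*1000
np.set_printoptions(precision=1,suppress=True)
print(T[174:188:2,252],T[184:192:4,(240,241,264,266)].reshape(-1,3),T[182:200:4,215,0])"
```

```text
t 6.95 tip rel lip mm [-90.8  -2.2 184.2] tool cm to notch [ 9.08  0.29 -0.01] F [-0.1 -0.2 -2.4] w 0.0297
[[23.9 -0.6 46.8]
 [23.9 -0.6 40.2]
 [23.8 -0.5 34.5]
 [23.8 -0.5 28.5]
 [24.  -0.5 22.2]
 [23.7 -0.5 18.6]
 [23.9 -0.5 12.5]] [[  6.8 -10.1  93.3]
 [ 24.1  -6.6  16.8]
 [ 23.6   6.2  19.1]
 [  6.7  10.3  93.6]
 [ 23.7  -6.9   8.6]
 [ 23.7  -6.4   8.8]
 [ 24.1   5.8   7. ]
 [ 23.7   7.    8.6]] [6.6 6.8 7.  7.  6.9]
```

```bash
python3 -m handwheel '{"slide":[[2.26,0.07,0],[2.26,0.07,0],[2.26,0.07,0],[2.26,0.07,0],[0,0,3],[0,0,3],[0,0,3],[0,0,3],[0,0,2.4],[0,0,0],[0,0,0],[0,0,0]],"dr":[[0,0,0],[0,0,0],[0,0,0],[0,0,0],[0,0,0],[0,0,0],[0,0,0],[0,0,0],[0,0,0],[0,0,0],[0,0,0],[0,0,0]],"grip":[255,255,255,255,255,255,255,255,255,255,255,255]}'
python3 - <<'E'
from h import *
tip()
s,p,d,C,m=wrist('pics/w4.png');np.savez('w4.npz',p=p,d=d,C=C)
M=tcp(s);L=C.copy();L[...,:2]=(C[...,:2]-[.6847,.1572])@RR;L*=1000;L-=[-2.65,-.5,170];T=(C-M[:3,3])@M[:3,:3]*1000
np.set_printoptions(precision=1,suppress=True,linewidth=200)
ok=d>.12
F=L[ok&(L[...,2]>2)&(L[...,2]<9)&(abs(L[...,1])<66)&(abs(L[...,0])<25)];print('backwall',len(F),F[:,0].min() if len(F) else 0,F[:,0].max() if len(F) else 0)
for v in range(150,222,4):print(v,L[v,200],L[v,252],T[v,252],L[v,300])
E
```

```text
t: 8.15
tcp_pos: [0.662, 0.1561, 0.2682]
ee_rot: [-0.0, 0.997, -0.073, 0.002]
wrist_force: [0.6, -0.3, -2.4]
width: 0.0298
finger_force: 40.0
t 8.15 tip rel lip mm [ 1.1 -3.9 43.3] tool cm to notch [-0.11  0.11 -0.  ] F [ 0.6 -0.3 -2.4] w 0.0298
backwall 1119 -12.091538834192137 10.31977168845831
150 [ 10.   42.  -30.2] [ 10.   -3.2 -30.3] [ 29.2  -0.6 128.6] [ 10.1 -44.8 -29.9]
154 [10.1 37.9 -3. ] [10.  -3.2 -3.8] [ 29.3  -0.5 102. ] [ 10.1 -41.2  -3.2]
158 [ 8.1 36.7  5.7] [ 8.2 -3.3  5.7] [27.5 -0.5 92.6] [  8.3 -40.1   6.3]
162 [  1.1  40.7 -19.7] [ -1.3  -3.1 -35. ] [ 17.9  -0.6 133.3] [  1.1 -43.7 -19.9]
166 [ -2.2  40.8 -19.1] [ -5.1  -3.1 -36.2] [ 14.1  -0.6 134.4] [ -2.2 -43.8 -19.5]
170 [ -5.9  41.  -20.2] [ -6.   -3.2 -21.2] [ 13.2  -0.6 119.5] [ -5.9 -44.1 -20.6]
174 [-6.  38.4 -2.6] [ 5.3 -3.5 56.1] [24.8 -0.4 42.2] [ -5.8 -41.6  -2.1]
178 [-8.7 38.1 -0.1] [ 4.9 -3.5 66.8] [24.4 -0.4 31.5] [ -8.5 -41.4   0.7]
182 [ -48.1   64.7 -168.1] [ 4.8 -3.5 78. ] [24.4 -0.4 20.3] [ -43.4  -61.9 -147. ]
186 [ -54.    65.3 -170.6] [ 4.6 -3.6 87.2] [24.2 -0.3 11.1] [ -48.6  -62.2 -147.6]
190 [ -59.1   65.3 -169.4] [ 3.9 -3.6 93.4] [23.5 -0.3  4.8] [-12.  -38.   26.9]
194 [ -64.9   65.8 -171.2] [ 1.8 -3.6 93.9] [21.5 -0.3  4.4] [-11.7 -36.3  40.1]
198 [ -69.8   65.6 -169. ] [-0.3 -3.6 94.1] [19.3 -0.3  4.2] [-11.9 -35.   50. ]
202 [-13.7  30.3  53.6] [-2.3 -3.6 94.6] [17.3 -0.3  3.7] [-13.7 -34.6  53.2]
206 [ -81.1   66.2 -170.2] [-4.7 -3.6 93.9] [14.9 -0.3  4.4] [ -74.2  -62.9 -146.7]
210 [ -86.2   66.2 -169. ] [-6.7 -3.6 94.7] [13.  -0.3  3.6] [ -3.3 -27.4 105.7]
214 [ -92.2   66.6 -170.2] [-8.9 -3.6 94.8] [10.8 -0.3  3.5] [ -3.2 -26.4 112.8]
218 [ -3.1  20.1 119.2] [-9.5 -3.6 99.7] [10.2 -0.3 -1.5] [ -3.2 -25.6 118.8]
```

View pics/w4.png

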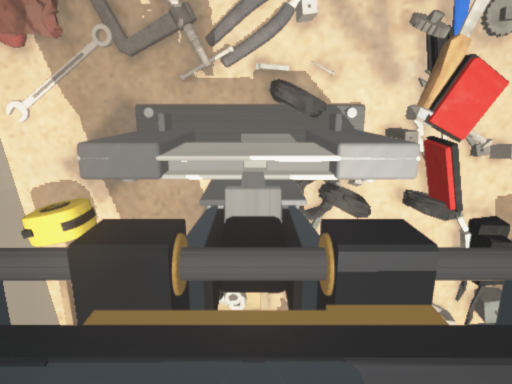

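The wrist view shows the hook at (252,180) above the channel, which runs between (165,175) and (335,175). The tongue's back face is at local x 5.4, so it sits 2.5 mm too far back. I correct that and go lower.

```bash
python3 -m handwheel '{"slide":[[-0.25,0.12,0],[0,0,1.2],[0,0,1.2],[0,0,0],[0,0,0]],"dr":[[0,0,0],[0,0,0],[0,0,0],[0,0,0],[0,0,0]],"grip":[255,255,255,255,255]}'
python3 - <<'E'
from h import *
tip()
s,p,d,C,m=wrist('pics/w5.png')
M=tcp(s);L=C.copy();L[...,:2]=(C[...,:2]-[.6847,.1572])@RR;L*=1000;L-=[-2.65,-.5,170];T=(C-M[:3,3])@M[:3,:3]*1000
np.set_printoptions(precision=1,suppress=True,linewidth=200)
ok=d>.12
for v in range(150,190,2):print(v,L[v,215],L[v,252],T[v,252])
q=L[ok&(L[...,2]<-28)&(L[...,2]>-40)&(abs(L[...,0])<5.5)];print('notch',len(q),q.min(0),q.max(0))
q=L[ok&(L[...,2]>25)&(L[...,2]<60)&(abs(L[...,0]-2)<5)&(abs(L[...,1])<12)];print('tongue',len(q),q.min(0),q.max(0))
q=L[ok&(L[...,2]>-1.5)&(L[...,2]<1.5)&(abs(L[...,0]+8)<5)&(abs(L[...,1])<60)];print('lip',len(q),q.min(0),q.max(0))
E
```

```text
t: 8.7
tcp_pos: [0.6581, 0.1555, 0.2409]
ee_rot: [0.0, 0.997, -0.073, -0.001]
wrist_force: [-0.5, -0.1, -3.2]
width: 0.03
finger_force: 40.0
t 8.7 tip rel lip mm [-3.  -5.1 15.9] tool cm to notch [ 0.3  -0.01 -0.  ] F [-0.5 -0.1 -3.2] w 0.03
150 [ 10.2  23.5 -20.2] [ 10.2  -4.6 -20.7] [33.7 -0.5 91.6]
152 [ 10.   22.5 -10.2] [10.1 -4.6 -9.2] [33.7 -0.5 80.1]
154 [ 9.9 21.4  0.2] [10.1 -4.6  1.1] [33.6 -0.5 69.8]
156 [ 9.4 20.7  6.4] [ 9.2 -4.6  4.8] [32.8 -0.5 66.1]
158 [ 8.1 20.7  6.8] [ 8.2 -4.6  7. ] [31.7 -0.5 63.8]
160 [ 6.4 21.   4.8] [ 6.5 -4.6  5.1] [30.  -0.5 65.8]
162 [  1.   23.7 -20.2] [ -1.3  -4.6 -34.9] [ 22.3  -0.6 105.8]
164 [ -0.6  23.8 -20.2] [ -3.   -4.6 -34.9] [ 20.6  -0.6 105.8]
166 [ -1.9  23.7 -19.2] [ -4.7  -4.6 -35.5] [ 18.9  -0.6 106.4]
168 [ -3.6  23.8 -19.9] [ -6.   -4.6 -33.7] [ 17.6  -0.6 104.6]
170 [ -5.   23.8 -19.1] [ -5.9  -4.6 -24.2] [17.7 -0.5 95.1]
172 [ -6.   23.5 -16.1] [ 1.1 -4.7 20.9] [24.6 -0.4 49.9]
174 [-5.7 22.5 -6.5] [ 1.  -4.7 27.3] [24.5 -0.4 43.5]
176 [-6.  21.9 -0.8] [ 1.  -4.7 33.5] [24.5 -0.4 37.4]
178 [-7.3 21.8  0.1] [ 0.7 -4.7 38.2] [24.2 -0.4 32.7]
180 [-8.6 21.8  0.9] [ 1.  -4.7 45.2] [24.4 -0.4 25.7]
182 [-16.   24.8 -26. ] [ 0.9 -4.7 50.3] [24.4 -0.4 20.6]
184 [-15.9  24.  -18.6] [ 0.8 -4.7 54.9] [24.2 -0.3 16. ]
186 [-16.   23.3 -12.1] [ 1.  -4.7 60.7] [24.4 -0.3 10.2]
188 [-16.1  22.7  -6.2] [ 0.5 -4.7 63.3] [23.9 -0.3  7.6]
notch 171 [ -5.5 -15.2 -36.2] [ -0.3   4.4 -33.2]
tongue 297 [  0.  -11.9  25.8] [ 1.2  9.4 60. ]
lip 823 [ -9.9 -59.9  -1.5] [-5.6 59.9  1.5]
```

```bash
python3 -m handwheel '{"slide":[[0.2,0.05,0],[0,0,0],[0,0,0],[0,0,0]],"dr":[[0,0,0],[0,0,0],[0,0,0],[0,0,0]],"grip":[255,255,255,255]}'
python3 - <<'E'
from h import *
tip()
s,p,d,C,m=wrist('pics/w6.png')
L=C.copy();L[...,:2]=(C[...,:2]-[.6847,.1572])@RR;L*=1000;L-=[-2.65,-.5,170]
np.set_printoptions(precision=1,suppress=True,linewidth=200)
print(L[172:186:3,252])
q=L[(L[...,2]>20)&(L[...,2]<60)&(abs(L[...,0]-2.8)<1.3)&(abs(L[...,1]+5)<12)];print('tongue',len(q),q.min(0),q.max(0))
q=L[(L[...,2]<-28)&(L[...,2]>-40)&(abs(L[...,0])<5.5)];print('notch',len(q),q.min(0),q.max(0))
tip()
E
```

```text
t: 9.15
tcp_pos: [0.6604, 0.1548, 0.2421]
ee_rot: [-0.0, 0.997, -0.073, 0.0]
wrist_force: [0.1, -0.6, -2.8]
width: 0.0299
finger_force: 40.0
t 9.15 tip rel lip mm [-0.5 -5.4 17.1] tool cm to notch [ 0.05 -0.04  0.  ] F [ 0.1 -0.6 -2.8] w 0.0299
[[ 3.6 -5.  22.2]
 [ 3.2 -5.  30.1]
 [ 3.4 -5.1 40.7]
 [ 3.3 -5.1 48.5]
 [ 3.2 -5.1 56.2]]
tongue 318 [  2.4 -16.5  20.6] [ 3.7  1.6 59.9]
notch 166 [ -5.5 -15.5 -36.3] [ -0.3   4.1 -33. ]
t 9.2 tip rel lip mm [-0.5 -5.5 17.1] tool cm to notch [ 0.1 -0.1  0. ] F [ 0.2 -0.1 -2.2] w 0.0299
```

Tongue is centred in x (0.4 mm) and over the notch in y. Now lower it behind the lip.

```bash
python3 -m handwheel '{"slide":[[0,0,0.6],[0,0,0.6],[0,0,0.6],[0,0,0.6],[0,0,0.5],[0,0,0],[0,0,0],[0,0,0]],"dr":[[0,0,0],[0,0,0],[0,0,0],[0,0,0],[0,0,0],[0,0,0],[0,0,0],[0,0,0]],"grip":[255,255,255,255,255,255,255,255]}'; python3 -c "
from h import *
tip()"
```

```text
t: 10.0
tcp_pos: [0.6606, 0.1548, 0.2133]
ee_rot: [-0.0, 0.997, -0.073, 0.0]
wrist_force: [-0.0, -0.4, -3.3]
width: 0.0297
finger_force: 40.0
t 10.0 tip rel lip mm [ -0.3  -5.4 -11.7] tool cm to notch [ 0.03 -0.04  0.  ] F [-0.  -0.4 -3.3] w 0.0297
```

No contact, force unchanged. Step 1 dwell is done. I sink it in small steps while watching the force: first to about -24.

```bash
python3 -m handwheel '{"slide":[[0,0,0.2],[0,0,0.2],[0,0,0.2],[0,0,0.2],[0,0,0.2],[0,0,0.2],[0,0,0]],"dr":[[0,0,0],[0,0,0],[0,0,0],[0,0,0],[0,0,0],[0,0,0],[0,0,0]],"grip":[255,255,255,255,255,255,255]}'; python3 -c "
from h import *
tip()"
```

```text
t: 10.7
tcp_pos: [0.6601, 0.1547, 0.2005]
ee_rot: [0.0, 0.997, -0.073, -0.0]
wrist_force: [-0.3, -0.3, -2.8]
width: 0.0301
finger_force: 40.0
t 10.7 tip rel lip mm [ -0.8  -5.6 -24.6] tool cm to notch [ 0.08 -0.06 -0.  ] F [-0.3 -0.3 -2.8] w 0.0301
```

It is past the floor level (-20) with no contact, so the tongue is in the notch. I lower the rest gently.

```bash
python3 -m handwheel '{"slide":[[0,0,0.2],[0,0,0.2],[0,0,0.2],[0,0,0.15],[0,0,0.1],[0,0,0.05],[0,0,0],[0,0,0]],"dr":[[0,0,0],[0,0,0],[0,0,0],[0,0,0],[0,0,0],[0,0,0],[0,0,0],[0,0,0]],"grip":[255,255,255,255,255,255,255,255]}'; python3 -c "
from h import *
tip()"
```

```text
t: 11.5
tcp_pos: [0.6604, 0.1548, 0.192]
ee_rot: [0.0, 0.997, -0.073, 0.0]
wrist_force: [-0.5, 0.9, -2.5]
width: 0.0295
finger_force: 40.0
t 11.5 tip rel lip mm [ -0.5  -5.4 -33. ] tool cm to notch [ 0.05 -0.04  0.  ] F [-0.5  0.9 -2.5] w 0.0295
```

```bash
python3 -m handwheel '{"slide":[[0,0,0.05],[0,0,0.05],[0,0,0]],"dr":[[0,0,0],[0,0,0],[0,0,0]],"grip":[255,255,255]}'; python3 -m handwheel '{"slide":[[0,0,0.05],[0,0,0]],"dr":[[0,0,0],[0,0,0]],"grip":[255,255]}'
```

```text
t: 11.8
tcp_pos: [0.6603, 0.1547, 0.1908]
ee_rot: [0.0, 0.997, -0.073, -0.0]
wrist_force: [-0.3, 0.3, -2.6]
width: 0.0301
finger_force: 40.0
t: 12.0
tcp_pos: [0.6603, 0.1547, 0.1903]
ee_rot: [0.0, 0.997, -0.073, -0.0]
wrist_force: [-0.1, -0.0, -2.5]
width: 0.0297
finger_force: 40.0
```

```bash
python3 -m handwheel '{"slide":[[0,0,0.05],[0,0,0]],"dr":[[0,0,0],[0,0,0]],"grip":[255,255]}'; python3 -m handwheel '{"slide":[[0,0,0.04],[0,0,0]],"dr":[[0,0,0],[0,0,0]],"grip":[255,255]}'
```

```text
t: 12.2
tcp_pos: [0.6603, 0.1547, 0.1899]
ee_rot: [0.0, 0.997, -0.073, -0.0]
wrist_force: [-0.2, -0.1, -3.9]
width: 0.0301
finger_force: 40.0
t: 12.4
tcp_pos: [0.6603, 0.1548, 0.1897]
ee_rot: [0.0, 0.997, -0.073, 0.0]
wrist_force: [-0.1, 0.2, -1.5]
width: 0.0298
finger_force: 40.0
```

```bash
python3 -m handwheel '{"slide":[[0,0,0.04],[0,0,0]],"dr":[[0,0,0],[0,0,0]],"grip":[255,255]}'; python3 -m handwheel '{"slide":[[0,0,0.04],[0,0,0]],"dr":[[0,0,0],[0,0,0]],"grip":[255,255]}'
```

```text
t: 12.6
tcp_pos: [0.6603, 0.1547, 0.1897]
ee_rot: [-0.0, 0.997, -0.073, 0.0]
wrist_force: [-1.4, -0.9, 1.0]
width: 0.0296
finger_force: 40.0
t: 12.8
tcp_pos: [0.6604, 0.1548, 0.1897]
ee_rot: [-0.0, 0.997, -0.073, 0.0]
wrist_force: [-2.7, 0.5, 5.4]
width: 0.0299
finger_force: 40.0
```

Contact: the force reversed and z stopped, so the hook is bottomed in the notch. I back off a little, soften the grip, then open gently.

```bash
python3 -m handwheel '{"slide":[[0,0,-0.06],[0,0,0],[0,0,0]],"dr":[[0,0,0],[0,0,0],[0,0,0]],"grip":[255,255,255]}' 4; python3 -m handwheel '{"slide":[[0,0,0],[0,0,0],[0,0,0],[0,0,0],[0,0,0],[0,0,0],[0,0,0],[0,0,0],[0,0,0],[0,0,0]],"dr":[[0,0,0],[0,0,0],[0,0,0],[0,0,0],[0,0,0],[0,0,0],[0,0,0],[0,0,0],[0,0,0],[0,0,0]],"grip":[160,140,120,100,80,60,40,20,0,0]}'
```

```text
t: 13.1
tcp_pos: [0.6604, 0.1548, 0.1896]
ee_rot: [-0.0, 0.997, -0.073, 0.0]
wrist_force: [-2.6, -0.6, 3.0]
width: 0.03
finger_force: 4.0
t: 14.1
tcp_pos: [0.6603, 0.1548, 0.1894]
ee_rot: [0.0, 0.997, -0.073, 0.0]
wrist_force: [-0.4, 0.3, -0.5]
width: 0.0911
finger_force: 0.0
```

Released. Retreat straight up, then check.

```bash
python3 -m handwheel '{"slide":[[0,0,-1],[0,0,-2],[0,0,-3],[0,0,-3],[0,0,-3],[0,0,-3],[-2,0,0],[-3,0,0],[-3,0,0],[-2,0,0],[0,0,0],[0,0,0]],"dr":[[0,0,0],[0,0,0],[0,0,0],[0,0,0],[0,0,0],[0,0,0],[0,0,0],[0,0,0],[0,0,0],[0,0,0],[0,0,0],[0,0,0]],"grip":[0,0,0,0,0,0,0,0,0,0,0,0]}'
python3 - <<'E'
from h import *
s,p,d,C,m=wrist('pics/w7.png')
L=C.copy();L[...,:2]=(C[...,:2]-[.6847,.1572])@RR;L*=1000;L-=[-2.65,-.5,170]
np.set_printoptions(precision=1,suppress=True)
def g(a,b):
    q=L[(d>.1)&(L[...,2]>a)&(L[...,2]<b)&(abs(L[...,1]+5)<30)&(abs(L[...,0]+15)<35)];print(len(q),np.median(q,0),cv2.minAreaRect(q[:,:2].astype(np.float32)))
g(54,66);g(10,20)
E
```

```text
t: 15.3
tcp_pos: [0.5618, 0.1694, 0.3404]
ee_rot: [-0.0, 0.997, -0.073, 0.001]
wrist_force: [-0.7, -0.1, 0.1]
width: 0.0914
finger_force: 0.0
1068 [-29.3  -5.6  58.2] ((-29.159704208374023, -5.2071733474731445), (29.379657745361328, 20.98908805847168), 89.9773178100586)
615 [-9.1 -5.6 14.7] ((-21.273944854736328, -5.167224884033203), (39.165000915527344, 35.11363983154297), 0.08428680151700974)
```

View pics/w7.png

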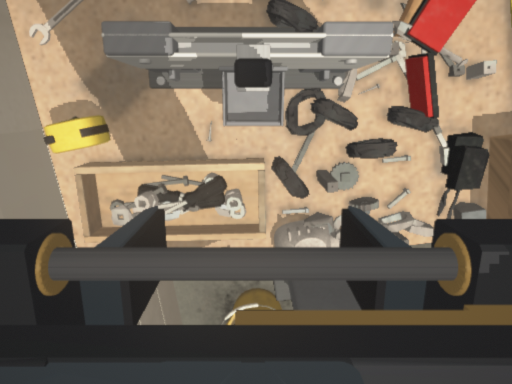

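The picture shows the bin hanging in front of the rail at (253,95), with its black block at (253,72) over the channel. Its top is 58 mm above the lip (60 expected if upright) and it leans about 0.07 rad, so the hook is home. Handing in.

```bash
python3 -c "
from bench import *
print(job_done())"
```

```text
the job is handed in; nothing more can be done
None
```

The bin hangs on the rail with its hook bottomed in the notch. It leans about 0.07 rad, is released and is clear of the robot. I located the notch by wrist-camera depth instead of feeling along the floor. Contact on the rail stayed around 8 N, and I handed the job in at about 15 s; `job_done()` gave no verdict.

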